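Poise an eight-channel pipette over a column of fresh tips

TASK

Lift the eight-channel pipette (blue button) up and off the rail of its stand, carry it over whatever stands in between, and finish still holding it, upright and still, with its eight nozzles lined up over the leftmost column of eight tips in the open tip box (leftmost as seen from the robot, the raised lid being at the back), each nozzle over its own tip and about a centimetre above it, ready to be pressed on. Do not touch the tips or the tip box, and leave the other pipette hanging and everything else where it stands.

Things in the scene. Friction and masses are not known exactly. Their poses are not given: they have to be found in the camera images.
- pipette8_grip (a point): Point inside the white handle of the eight-channel pipette (blue button), 170 mm above the nozzle ends and 34 mm below the button's top; grip here. Handle 30 mm along its x, 28 mm along its y (grip across y, the flat sides), from 82 mm below to 20 mm above this point. Own axes: z up the pipette, y along the row of nozzles, x to the hook at its back (12 to 44 mm from the handle's axis).
- nozzle_a (a point): End (lowest point) of the first nozzle of the eight-channel pipette, 31.5 mm along the pipette's +y from its middle plane and 170 mm below pipette8_grip; same axes. Eight nozzles 9 mm apart, 4.4 mm thick at the end, 22 mm long, below a white head 26 x 80 x 36 mm. The pipette is 204 mm tall, about 200 g, and is the same either way round for the tips.
- nozzle_h (a point): End of the eighth nozzle, 31.5 mm along the pipette's -y; same axes.
- stand: Fixed grey stand; origin under the rail on the worktop, x to its back, y along the rail, z up. Rail 12 mm wide (x), top 195 mm high, between black-capped posts 236 mm apart. Both pipettes hang upright in front (stand -x), axes parallel to its own: the hook lies on the rail, its lip reaches 15 mm down behind it. Raise 20 mm, then draw 40 mm to -x. Base 135 x 268 mm, 15 mm high, centred 12 mm to -x.
- pipette1: Single-channel pipette (yellow button) that hangs on the same rail beside the other, 98 to 130 mm away, on either side of it; origin at its nozzle end, axes as the other's. 204 mm tall, handle 30 x 28 mm. Must stay hanging.
- tip_box: Open box of pipette tips, loose, 96 mm (x) by 126 mm (y); origin under its centre, x to the hinge at the back, y to the left as seen from the robot. Blue rim 72 mm high, tip mouths 74.5 mm high; clear lid stands open at the back, leaning backwards, to about 160 mm high. Tips on a 9 mm grid, 8 along x by 12 along y; some are missing at the right. Must not be moved.
- tip_back (a point): Centre of the mouth of the tip nearest the lid in the leftmost column (box x +31.5 mm, y +49.5 mm, 74.5 mm above the worktop); the box's axes. Mouth about 7 mm wide.
- tip_front (a point): Centre of the mouth of the tip farthest from the lid in the leftmost column (box x -31.5 mm, y +49.5 mm, 74.5 mm above the worktop); the column's eight tips run from here to tip_back, 9 mm apart.
- bottle: Bystander: clear 100 ml bottle with a blue cap, 62 mm across, 111 mm high; origin under its centre. Stands between stand and box.
- dish_pile: Bystander: pile of five beige petri dishes, 93 mm across, 80 mm high; origin under its centre.
- timer: Bystander: wedge-shaped bench timer, 62 x 78 mm, 34 mm high, in front of the box; origin under its centre.

How it is judged:
By the outcome, as a careful person would: the job done as asked, in the order asked, and still so for the second after the job is handed in, while the arm keeps its last pose, push and grip.
It also fails if it takes over 42 s, if anything falls off the work surface, if the arm or the gripper's body presses on something with over 40 N, if the wrist force passes 120 N, or if a joint passes its speed limit or range.

ROBOT

A 6-joint arm with a two-finger parallel gripper is mounted at the origin on the work surface; the furniture and walls round the work are solid. World frame = base frame: x ahead of the robot, y to its left, z up, the work surface at z = 0. Lengths are in m, angles in rad, forces in N, time in s.
With the tool pointing down it reaches from about 0.3 to 0.875 m from the base axis. Payload 4.2 kg.
Tool frame: the origin (TCP) lies on the centre line of the jaws, within the pads' length; the fingertips stand 25 mm ahead of it and the grasp point (between the pads) lies 6 mm ahead of it; z points along the fingers, y is the line along which they close (so a half turn about z gives the same grasp; the last joint's range is limited). The gripper opens to 85 mm and grips with 20 to 120 N. Pads are 22 mm wide; open, the fingers measure 114 mm over their backs; the gripper's body (76 mm by 85 mm) begins 54 mm behind the grasp point. The pads swing forward as they close: fully open they stand 13 mm farther back than shut.
Start: joints at [1.209, 0.32, 1.565, -0, 1.257, -0.02], TCP at [0.193, 0.542, 0.256] pointing down, gripper open.
Joint ranges: [-3.11, 3.11], [-0.84, 2.01], [0.21, 2.61], [-1.34, 4.49], [0.05, 2.63], [-2.56, 2.56]. Speed limits (rad/s): [2.57, 2.57, 3.14, 3.14, 3.14, 3.14].

INTERFACE

Orientations are given as a unit quaternion [w, x, y, z].
In Python, from station import robot, eyes gives the robot as it stands.
- The arm moves only by the tool servo_tool, never from a script. Its argument "rows" is a list of rows, each a list of 7 numbers: the turn, a rotation vector about the tool's x, y, z in rad, then the shift along the tool's x, y, z in cm, then the finger opening in cm, from 0 to 8.54. A call has 1 to 12 rows; each row shifts and turns the commanded pose from where the row before left it, along the tool's axes as they then stand; what a row does not reach is not made up. A row lasts 1/12 s, in which the tool goes at most 41.7 mm and 7.16 degrees, less where a joint would pass 70% of its speed; a pose out of reach is approached as far as the arm can. A call is refused whole if a number of a shift passes 4.17 or a number of a turn 0.125, either way. A call with a gripper value outside its range is refused whole. The fingers move at their own pace and stop on an object; "force" is the grip in N (left out, the last holds). Time passes only in rows, so rows that do not move let the fingers close. It gives the time, the measured TCP pose, the force, the opening and the grip force at its end, in the units of the state.
- robot.state(): the state, without advancing time (a new reading comes with each control period).
- eyes.capture(name): name is "scene" or "top" or "wrist"; returns a dict with "image" (384x512x3 uint8, red, green, blue), "fx", "fy", "cx", "cy" (pixels), "world_from_camera" (4x4, takes a point from camera to world coordinates). Camera axes: x right, y up, looking along -z (the intrinsics and any distortion apply to the point x, -y, -z); pixel columns grow to the right and rows downward; lengths in m; the calibration is good to about 2 mm. A picture is of the moment at which its call begins. There is no depth.
- robot.job_done(): hands the job in; it is judged then, once.
The state is a dict: "clock": time; "joints": joint angles; "dq": joint speeds; "tau": joint torques, N m; "tcp_pos": TCP position; "tcp_rot": TCP orientation; "wrist_force": force on the tool from outside, world axes, zero at the start; "wrist_torque": the same for the moment, N m; "gripper_width": finger opening in m; "gripper_force": force on a finger pad.
Only numpy, scipy, OpenCV 4.12 (cv2) and the standard library are available. Lean on these libraries where they do the work, as an engineer would, in place of code of your own. Each camera call takes 0.05 s, during which the arm holds its last target. There are 200 camera calls.

## Working session

There is one attempt and no reset: what is moved stays moved. The work goes in short steps, Python scripts to look and compute and a tool call to move; the robot and the scene stay as the last step left them, time stands still between calls to the robot, and variables do not carry over. Pictures are saved under pics/ and viewed, at most 10 in all, crops included, and the job is handed in when it is done.

Besides the shell and the picture viewer there is one more tool, called as name(argument=value, ...) on one line, values as JSON. servo_tool: Moves the arm, as the interface text tells. Its arguments: {"type":"object","properties":{"rows":{"type":"array"},"force":{"type":"number"}},"required":["rows"]}

```bash
mkdir -p pics
cat > h.py <<'E'
import numpy as np,cv2,pickle
def proj(c,P):
    T=np.linalg.inv(c["world_from_camera"]);P=np.atleast_2d(P);q=P@T[:3,:3].T+T[:3,3]
    return np.c_[c["fx"]*q[:,0]/-q[:,2]+c["cx"],c["fy"]*-q[:,1]/-q[:,2]+c["cy"]]
def ray(c,u,v):
    d=np.array([(u-c["cx"])/c["fx"],-(v-c["cy"])/c["fy"],-1]);W=c["world_from_camera"]
    d=W[:3,:3]@d;return W[:3,3],d/np.linalg.norm(d)
def onz(c,u,v,z):
    o,d=ray(c,u,v);return o+d*(z-o[2])/d[2]
def tri(obs):
    A=np.zeros((3,3));b=np.zeros(3);R=[ray(*o) for o in obs]
    for o,d in R:
        M=np.eye(3)-np.outer(d,d);A+=M;b+=M@o
    p=np.linalg.solve(A,b);return p,[np.linalg.norm(np.cross(p-o,d)) for o,d in R]
E
python3 - <<'E'
from station import robot,eyes
import numpy as np,cv2,pickle
C={n:eyes.capture(n) for n in("scene","top","wrist")}
pickle.dump(C,open("c0.pkl","wb"))
for n,c in C.items():
    print(n,{k:np.round(v,3).tolist() for k,v in c.items() if k!="image"})
a=np.hstack([C["scene"]["image"],C["top"]["image"]])
for n in C: cv2.imwrite(f"pics/{n}.png",cv2.resize(C[n]["image"][:,:,::-1],(800,600),interpolation=cv2.INTER_CUBIC))
print(robot.state())
E
```

```text
scene {'fx': 423.95, 'fy': 423.95, 'cx': 247.203, 'cy': 192.959, 'world_from_camera': [[0.799, 0.376, -0.469, -0.178], [-0.602, 0.507, -0.618, -0.863], [0.005, 0.776, 0.631, 1.038], [0.0, 0.0, 0.0, 1.0]]}
top {'fx': 476.677, 'fy': 476.677, 'cx': 246.472, 'cy': 197.164, 'world_from_camera': [[-0.016, 0.995, -0.103, 0.297], [-0.999, -0.02, -0.035, -0.072], [-0.037, 0.103, 0.994, 1.811], [0.0, 0.0, 0.0, 1.0]]}
wrist {'fx': 306.149, 'fy': 306.149, 'cx': 258.316, 'cy': 191.457, 'world_from_camera': [[0.335, -0.895, -0.295, 0.116], [0.942, 0.318, 0.106, 0.569], [-0.002, -0.313, 0.95, 0.374], [0.0, 0.0, 0.0, 1.0]]}
{'clock': 0.15, 'joints': array([ 1.20901227e+00,  3.20138342e-01,  1.56542441e+00, -3.91988589e-06,
        1.25740015e+00, -1.99897023e-02]), 'dq': array([ 4.14234106e-04, -7.05435470e-04, -6.03425702e-03, -9.32499501e-04,
       -5.24012988e-05,  1.61786688e-04]), 'tau': array([ 4.16851308e-04, -4.15839529e+01, -2.34346336e+01,  3.74545698e-05,
        5.97306600e-03,  1.27964189e-06]), 'tcp_pos': array([0.19260248, 0.54142453, 0.25566929]), 'tcp_rot': array([-1.28158091e-04,  1.70065890e-01,  9.85432455e-01, -6.73032788e-04]), 'wrist_force': array([-0.18210097,  0.29148443,  0.5462694 ]), 'wrist_torque': array([-0.02098149,  0.03597586, -0.00282249]), 'gripper_force': 0.0, 'gripper_width': 0.08533344043368174}
```

View pics/scene.png

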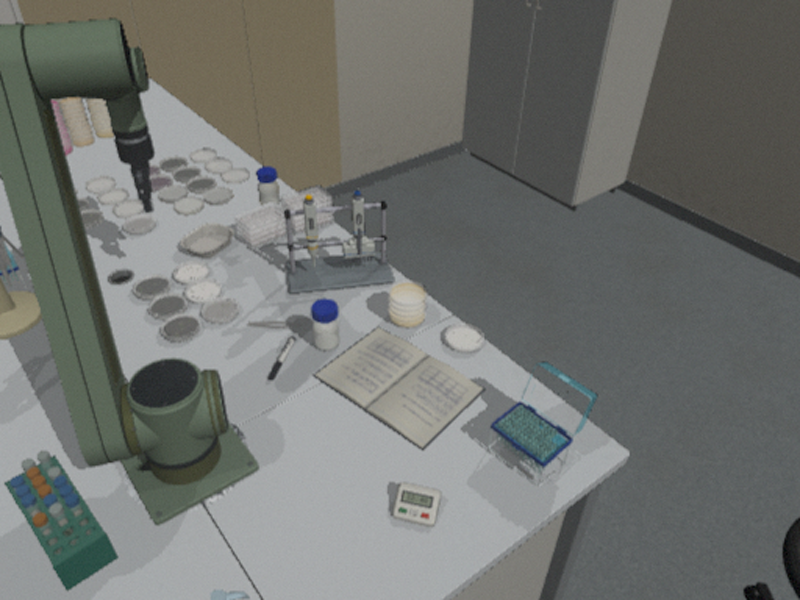

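View pics/top.png

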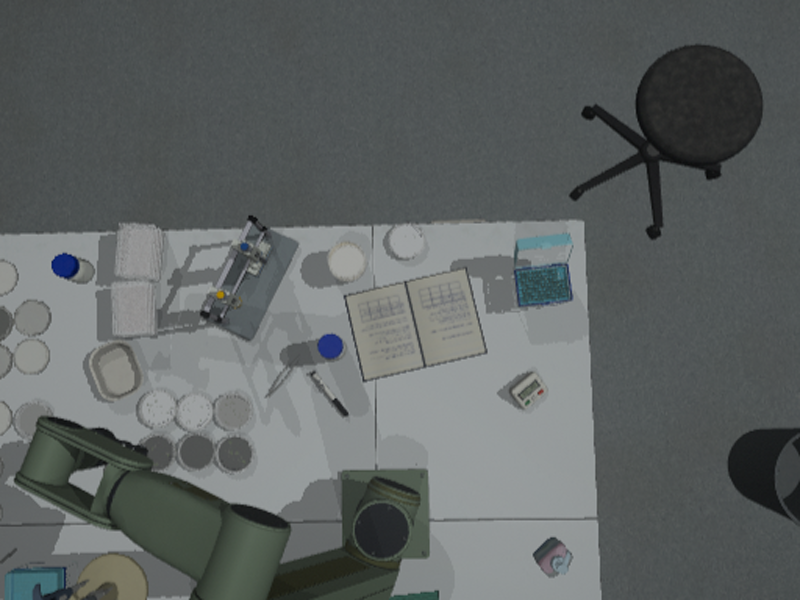

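Run:
```python
import pickle,cv2,numpy as np
C=pickle.load(open("c0.pkl","rb"))
def cr(n,u,v,w,h,W,H): return cv2.resize(C[n]["image"][v:v+h,u:u+w,::-1],(W,H),interpolation=cv2.INTER_CUBIC)
# each 400x300 ; scale 5 -> 80x60 / scale
a=np.vstack([np.hstack([cr("scene",170,115,100,75,400,300),cr("top",115,130,100,75,400,300)]),
 np.hstack([cr("scene",300,225,100,75,400,300),cr("top",320,140,64,48,400,300)])])
cv2.imwrite("pics/crop1.png",a)
```

```text
(no output)
```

View pics/crop1.png

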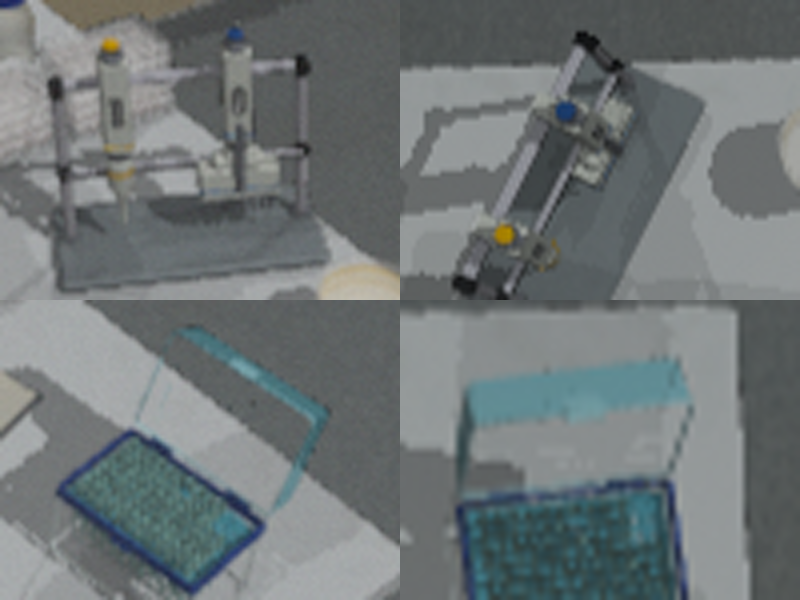

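Run:
```python
import pickle,numpy as np
from h import *
from scipy.spatial.transform import Rotation as R
np.set_printoptions(precision=4,suppress=True)
C=pickle.load(open("c0.pkl","rb"));s,t=C["scene"],C["top"]
for n,a,b in [("blue",(228.75,123.5),(156.5,157.25)),("yel",(197.5,126),(141,188.25)),("capNear",(184,136.5),(131,200.5)),("capFar",(245.7,131.5),(161.2,140)),("boxBL",(333.25,258.5),(330.1,173.1)),("boxBR",(365.75,281.25),(363.5,169.4))]:
    print(n,*tri([(s,*a),(t,*b)]))
for n,a in [("BL",(333.25,258.5)),("BR",(365.75,281.25)),("FL",(315.5,272.5)),("FR",(348.25,297.5))]: print(n,onz(s,*a,.072))
q=np.array([-1.28e-4,.17006,.98543,-.00067]);M=R.from_quat(q[[1,2,3,0]]).as_matrix();print(M)
W=C["wrist"]["world_from_camera"];print(M.T@W[:3,:3],M.T@(W[:3,3]-[.1926,.5414,.2557]))
```

```text
blue [0.6028 0.2826 0.2438] [np.float64(0.0016413096055793866), np.float64(0.0016413096055795829)]
yel [0.4988 0.3342 0.245 ] [np.float64(0.001681044015989089), np.float64(0.0016810440159892102)]
capNear [0.4644 0.3833 0.1885] [np.float64(0.001988604828386931), np.float64(0.0019886048283870176)]
capFar [0.6765 0.2786 0.1851] [np.float64(0.0034045999845290055), np.float64(0.003404599984528927)]
boxBL [ 0.5635 -0.3212  0.0663] [np.float64(0.0022175705123904095), np.float64(0.0022175705123907165)]
boxBR [ 0.5729 -0.4419  0.0706] [np.float64(0.001023823815348174), np.float64(0.001023823815348152)]
BL [ 0.5611 -0.3256  0.072 ]
BR [ 0.5727 -0.4431  0.072 ]
FL [ 0.4793 -0.333   0.072 ]
FR [ 0.4896 -0.4521  0.072 ]
[[-0.9422  0.3352 -0.0005]
 [ 0.3352  0.9422 -0.0013]
 [ 0.     -0.0014 -1.    ]]
[[ 0.0003  0.9496  0.3133]
 [ 1.     -0.0003  0.0001]
 [ 0.0002  0.3133 -0.9496]] [ 0.0811  0.0002 -0.118 ]
```

servo_tool(rows=[[0,0,0.12,0,0,-0.6,6],[0,0,0.12,0,0,-0.6,6],[0,0,0.12,0,0,-0.6,6],[0,0,0.12,0,0,-0.6,6],[0,0,0.12,0,0,-0.6,6],[0,0,0.12,0,0,-0.6,6],[0,0,0.12,0,0,-0.6,6],[0,0,0.12,0,0,-0.6,6],[0,0,0.12,0,0,-0.6,6],[0,0,0.12,0,0,-0.6,6],[0,0,0.12,0,0,-0.6,6],[0,0,0.12,0,0,-0.6,6]])

```text
clock: 1.15
tcp_pos: [0.1927, 0.5416, 0.3282]
tcp_rot: [0.0, 0.78, 0.626, -0.0]
wrist_force: [0.1, -0.4, -0.3]
gripper_width: 0.0603
gripper_force: 0.0
```

servo_tool(rows=[[0,0,0.125,-0.4,4.0,0,6],[0,0,0.125,-0.4,4.0,0,6],[0,0,0,-0.4,4.0,0,6],[0,0,0,-0.4,4.0,0,6],[0,0,0,-0.4,4.0,0,6],[0,0,0,-0.4,4.0,0,6],[0,0,0,-0.4,4.0,0,6],[0,0,0,-0.4,4.0,0,6],[0,0,0,-0.4,4.0,0,6],[0,0,0,-0.4,4.0,0,6],[0,0,0,-0.4,4.0,0,6],[0,0,0,0,0,0,6]])

```text
clock: 2.15
tcp_pos: [0.5793, 0.3155, 0.3266]
tcp_rot: [0.002, 0.852, 0.524, -0.0]
wrist_force: [0.2, -0.1, -0.4]
gripper_width: 0.0599
gripper_force: 0.0
```

```bash
cat > snap.py <<'E'
import sys,pickle,cv2,numpy as np
from station import robot,eyes
def snap(key,cams):
    C={n:eyes.capture(n) for n in cams};pickle.dump(C,open(f"{key}.pkl","wb"))
    for n in C: cv2.imwrite(f"pics/{key}_{n}.png",cv2.resize(C[n]["image"][:,:,::-1],(800,600),interpolation=cv2.INTER_CUBIC))
    st=robot.state();np.set_printoptions(precision=4,suppress=True)
    for k in("clock","joints","tcp_pos","tcp_rot","wrist_force","gripper_width","gripper_force"):print(k,st[k])
    return C
if __name__=="__main__": snap(sys.argv[1],sys.argv[2:])
E
python3 snap.py c1 wrist
```

```text
clock 2.2
joints [ 0.4863  0.4268  1.2252 -0.0007  1.4911  0.9523]
tcp_pos [0.5765 0.3176 0.3267]
tcp_rot [ 0.0003  0.8513  0.5248 -0.0008]
wrist_force [-0.4556  0.0282 -0.6155]
gripper_width 0.0599532623138598
gripper_force 0.0
```

View pics/c1_wrist.png

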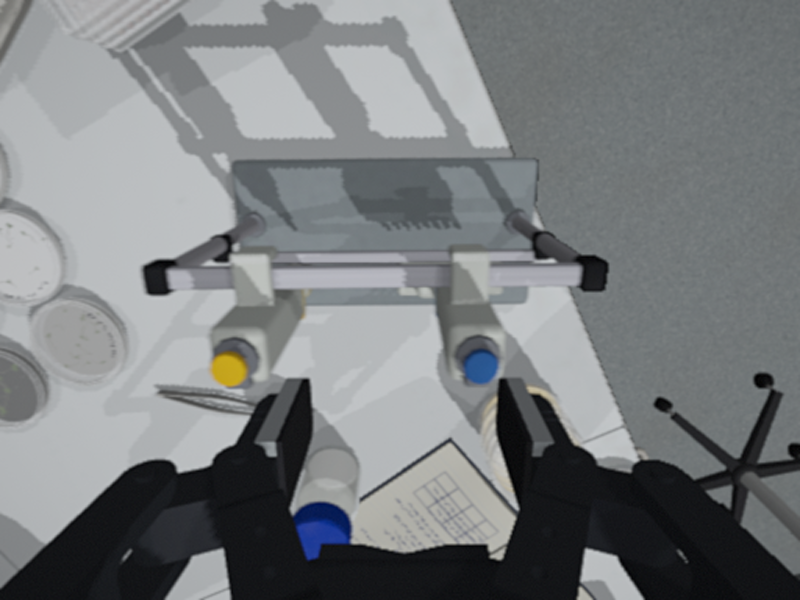

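Run:
```python
import pickle,numpy as np
from h import *
np.set_printoptions(precision=4,suppress=True)
C=pickle.load(open("c0.pkl","rb"));s,t=C["scene"],C["top"];w=pickle.load(open("c1.pkl","rb"))["wrist"];k=.64
print(tri([(s,228.75,123.5),(t,156.5,157.25),(w,480*k,366*k)]),tri([(t,156.5,157.25),(w,480*k,366*k)]))
print(tri([(s,197.5,126),(t,141,188.25),(w,230*k,367*k)]))
for z in(.24,.244,.25):print(onz(w,480*k,366*k,z),onz(w,230*k,367*k,z))
a,b=onz(w,157*k,276*k,.195),onz(w,594*k,273*k,.195)
print("caps",a,b,np.linalg.norm(a-b),np.degrees(np.arctan2(*(b-a)[1::-1])))
a,b=onz(w,233*k,160*k,.015),onz(w,537*k,159*k,.015)
print("base back",a,b,np.linalg.norm(a-b),np.degrees(np.arctan2(*(b-a)[1::-1])))
print(np.degrees(2*np.arctan2(.5248,.8513)))
```

```text
(array([0.6026, 0.2828, 0.2437]), [np.float64(0.00186018396681837), np.float64(0.001423889370881233), np.float64(0.0004414345381287755)]) (array([0.6018, 0.2833, 0.2439]), [np.float64(0.0004708711138569288), np.float64(0.0004708711138567848)])
(array([0.499 , 0.3348, 0.2445]), [np.float64(0.0018321531857858982), np.float64(0.0015939260528079684), np.float64(0.00041186929963545895)])
[0.602  0.2811 0.24  ] [0.4963 0.334  0.24  ]
[0.6023 0.2832 0.244 ] [0.4987 0.3351 0.244 ]
[0.6027 0.2863 0.25  ] [0.5021 0.3366 0.25  ]
caps [0.4651 0.3856 0.195 ] [0.6767 0.2806 0.195 ] 0.23623976807445363 -26.402793196441465
base back [0.4772 0.4393 0.015 ] [0.7117 0.3219 0.015 ] 0.26221978401539936 -26.59586815251827
63.30508450566936
```

servo_tool(rows=[[0,0,-0.004,-0.49,0.96,0,5],[0,0,0,-0.49,0.96,0,5],[0,0,0,-0.49,0.96,0,5],[0,0,0,-0.49,0.96,0,5],[0,0,0,0,0,0,5],[0,0,0,0,0,0,5]])

```text
clock: 2.7
tcp_pos: [0.5997, 0.2853, 0.3285]
tcp_rot: [-0.0, 0.849, 0.528, 0.0]
wrist_force: [0.1, 0.4, -0.5]
gripper_width: 0.0496
gripper_force: 0.0
```

```bash
python3 snap.py c2 wrist
```

```text
clock 2.75
joints [0.4271 0.4357 1.2069 0.0005 1.4989 0.8841]
tcp_pos [0.5994 0.2856 0.3285]
tcp_rot [-0.0002  0.8489  0.5285  0.0001]
wrist_force [-0.3371  0.7875 -0.3033]
gripper_width 0.04995910832672295
gripper_force 0.0
```

View pics/c2_wrist.png

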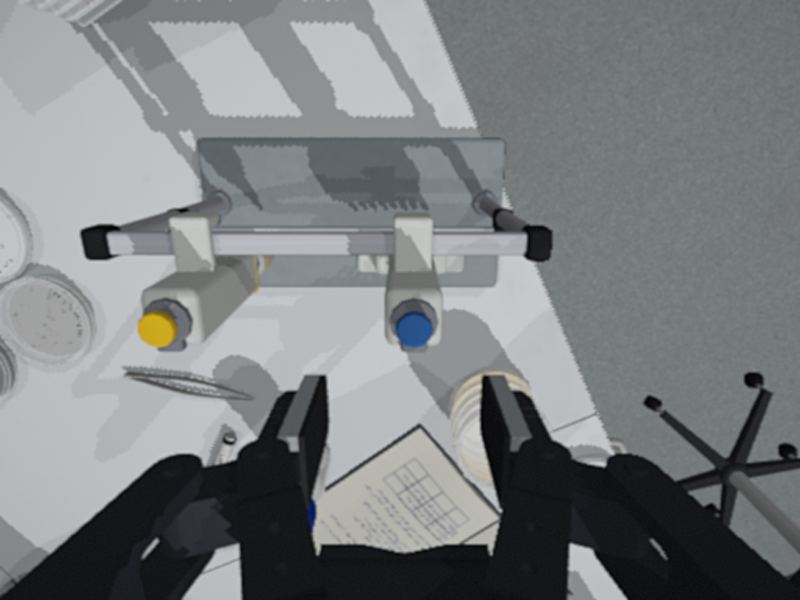

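Run:
```python
import pickle,numpy as np
from h import *
np.set_printoptions(precision=4,suppress=True)
w1=pickle.load(open("c1.pkl","rb"))["wrist"];w=pickle.load(open("c2.pkl","rb"))["wrist"];k=.64
t=pickle.load(open("c0.pkl","rb"))["top"]
print(tri([(w1,480*k,366*k),(w,414*k,327*k),(t,156.5,157.25)]))
p=onz(w,414*k,327*k,.244);print(p)
a=np.radians(63.8);d=p[:2]-[.5994,.2856];print(d@[np.cos(a),np.sin(a)],d@[np.sin(a),-np.cos(a)])
a,b=onz(w,98*k,243*k,.195),onz(w,538*k,242*k,.195)
print(np.linalg.norm(a-b),np.degrees(np.arctan2(*(b-a)[1::-1])))
```

```text
(array([0.6024, 0.2833, 0.243 ]), [np.float64(0.0005814264562474257), np.float64(0.0009986203999661544), np.float64(0.0009029334600498315)])
[0.6035 0.2839 0.244 ]
0.00027034156050440966 0.004483810796405378
0.2347268635319768 -26.061036679437688
```

servo_tool(rows=[[0,0,0,0,0.4,0.9,5],[0,0,0,0,0,1.3,5],[0,0,0,0,0,1.3,5],[0,0,0,0,0,1.3,5],[0,0,0,0,0,1.3,5],[0,0,0,0,0,1.3,5],[0,0,0,0,0,1.3,5],[0,0,0,0,0,1.3,5],[0,0,0,0,0,0.8,5],[0,0,0,0,0,0.4,5],[0,0,0,0,0,0,5],[0,0,0,0,0,0,5]])

```text
clock: 3.75
tcp_pos: [0.6034, 0.284, 0.2166]
tcp_rot: [0.0, 0.849, 0.529, 0.0]
wrist_force: [0.4, -0.0, 0.5]
gripper_width: 0.0504
gripper_force: 0.0
```

```bash
python3 snap.py c3 wrist
```

```text
clock 3.8
joints [0.4226 0.4883 1.396  0.0001 1.2558 0.8794]
tcp_pos [0.6036 0.284  0.2171]
tcp_rot [0.0001 0.8488 0.5286 0.0007]
wrist_force [-0.6155  0.1478  0.0787]
gripper_width 0.05006176179090685
gripper_force 0.0
```

View pics/c3_wrist.png

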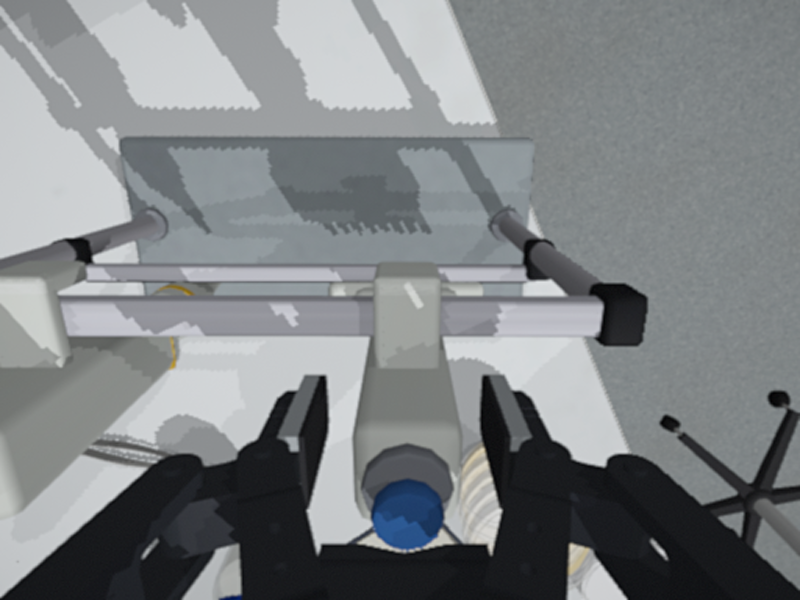

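servo_tool(rows=[[0,0,0,0,0,0,3.5],[0,0,0,0,0,0,2.8],[0,0,0,0,0,0,2],[0,0,0,0,0,0,1.5],[0,0,0,0,0,0,1.5],[0,0,0,0,0,0,1.5],[0,0,0,0,0,0,1.5],[0,0,0,0,0,0,1.5]], force=60)

```text
clock: 4.47
tcp_pos: [0.6036, 0.2838, 0.2173]
tcp_rot: [0.0, 0.849, 0.529, 0.001]
wrist_force: [-0.2, -0.9, 5.1]
gripper_width: 0.0276
gripper_force: 59.6
```

Gripped (27.6 mm). Lift 30 mm, then draw to the front 50 mm.

servo_tool(rows=[[0,0,0,0,0,-0.3,1.5],[0,0,0,0,0,-0.5,1.5],[0,0,0,0,0,-0.6,1.5],[0,0,0,0,0,-0.6,1.5],[0,0,0,0,0,-0.6,1.5],[0,0,0,0,0,-0.4,1.5],[0,0,0,0,0,0,1.5],[0,0,0,0,0,0,1.5]])

```text
clock: 5.13
tcp_pos: [0.6033, 0.2838, 0.2467]
tcp_rot: [0.0, 0.849, 0.529, 0.0]
wrist_force: [-0.9, -0.3, -1.7]
gripper_width: 0.0273
gripper_force: 59.1
```

servo_tool(rows=[[0,0,0,-0.4,0,0,1.5],[0,0,0,-0.8,0,0,1.5],[0,0,0,-1,0,0,1.5],[0,0,0,-1,0,0,1.5],[0,0,0,-1,0,0,1.5],[0,0,0,-0.8,0,-0.5,1.5],[0,0,0,-0.4,0,-1,1.5],[0,0,0,0,0,-1.5,1.5],[0,0,0,0,0,-2,1.5],[0,0,0,0,0,-2,1.5],[0,0,0,0,0,-2,1.5],[0,0,0,0,0,-1.5,1.5]])

```text
clock: 6.13
tcp_pos: [0.5797, 0.2352, 0.3547]
tcp_rot: [0.0, 0.849, 0.528, 0.002]
wrist_force: [0.0, 0.2, -2.0]
gripper_width: 0.0274
gripper_force: 59.3
```

```bash
python3 snap.py c4 wrist scene top
python3 - <<'E'
import pickle,cv2,numpy as np
C=pickle.load(open("c4.pkl","rb"))
r=lambda i,W,H:cv2.resize(i[:,:,::-1],(W,H),interpolation=cv2.INTER_CUBIC)
i=C["scene"]["image"]
a=np.hstack([r(C["wrist"]["image"],400,300),r(i[100:175,170:270],400,300)])
cv2.imwrite("pics/crop4.png",a)
E
```

```text
clock 6.2833
joints [0.3672 0.3614 1.2622 0.0002 1.5136 0.8242]
tcp_pos [0.5798 0.2353 0.3534]
tcp_rot [0.0003 0.8489 0.5285 0.0022]
wrist_force [-0.2041  0.2865 -2.7339]
gripper_width 0.027432494744589437
gripper_force 59.35124695301056
```

View pics/crop4.png

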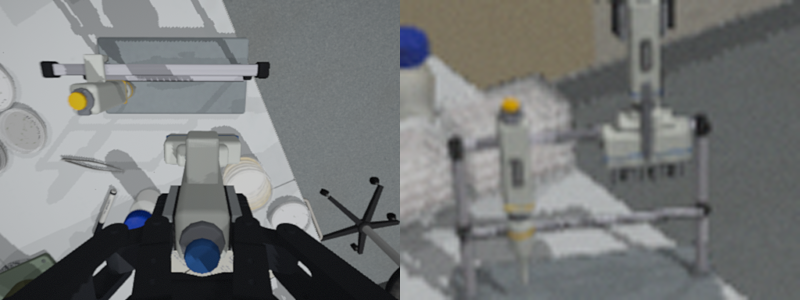

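servo_tool(rows=[[0,0,-0.03,0,0,-0.2,1.5],[0,0,-0.05,0,0,-0.2,1.5],[0,0,-0.06,0,0,-0.2,1.5],[0,0,-0.06,0,0,-0.2,1.5],[0,0,-0.06,0,0,-0.2,1.5],[0,0,-0.06,0,0,-0.2,1.5],[0,0,-0.06,0,0,-0.2,1.5],[0,0,-0.06,0,0,-0.2,1.5],[0,0,-0.055,0,0,-0.2,1.5],[0,0,-0.03,0,0,-0.2,1.5],[0,0,-0.02,-0.5,0,0,1.5],[0,0,0,-1,-0.4,0,1.5]])

```text
clock: 7.28
tcp_pos: [0.5765, 0.2204, 0.3696]
tcp_rot: [-0.001, 0.675, 0.738, -0.001]
wrist_force: [-0.3, -0.1, -0.9]
gripper_width: 0.0274
gripper_force: 59.3
```

servo_tool(rows=[[0,0,0,-2,-0.5,0,1.5],[0,0,0,-3,-0.5,0,1.5],[0,0,0,-3.5,-0.6,0,1.5],[0,0,0,-3.5,-0.6,0,1.5],[0,0,0,-3.5,-0.6,0,1.5],[0,0,0,-3.5,-0.6,0,1.5],[0,0,0,-3.5,-0.6,0,1.5],[0,0,0,-3.5,-0.6,0,1.5],[0,0,0,-3.5,-0.6,0,1.5],[0,0,0,-3.5,-0.6,0,1.5],[0,0,0,-3.5,-0.6,0,1.5],[0,0,0,-3.5,-0.6,0,1.5]])

```text
clock: 8.28
tcp_pos: [0.5405, -0.1865, 0.3705]
tcp_rot: [-0.001, 0.676, 0.737, -0.0]
wrist_force: [0.6, 0.6, -2.6]
gripper_width: 0.0273
gripper_force: 59.3
```

servo_tool(rows=[[0,0,0,-3.5,-0.6,0,1.5],[0,0,0,-3.5,-0.6,0,1.5],[0,0,0,-3.5,-0.6,0,1.5],[0,0,0,-3,-0.6,0,1.5],[0,0,0,-2.5,-0.6,0,1.5],[0,0,0,-2,-0.4,0,1.5],[0,0,0,-1,-0.2,0,1.5],[0,0,0,0,0,0,1.5],[0,0,0,0,0,0,1.5],[0,0,0,0,0,0,1.5]])

```text
clock: 9.12
tcp_pos: [0.5229, -0.3757, 0.3712]
tcp_rot: [-0.0, 0.675, 0.738, 0.0]
wrist_force: [-0.6, 0.1, -2.4]
gripper_width: 0.0276
gripper_force: 59.3
```

```bash
python3 snap.py c5 wrist scene top
```

```text
clock 9.2667
joints [-0.6408  0.3933  1.1699  0.0004  1.5783 -0.7304]
tcp_pos [ 0.5232 -0.3757  0.3716]
tcp_rot [0.     0.6747 0.7381 0.0002]
wrist_force [ 0.1862 -0.5356 -1.5048]
gripper_width 0.027482915058168633
gripper_force 59.27232205867767
```

View pics/c5_wrist.png

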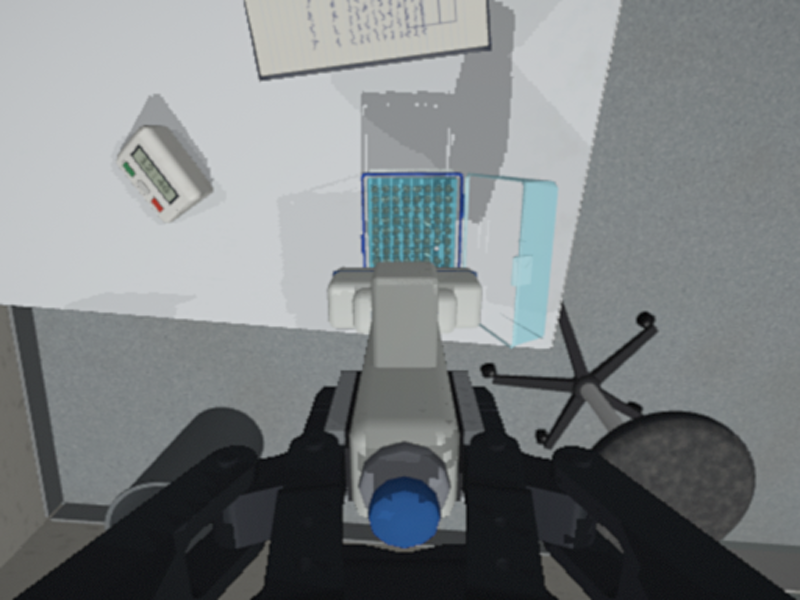

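Run:
```python
import pickle,numpy as np,cv2
from h import *
np.set_printoptions(precision=4,suppress=True)
w=pickle.load(open("c5.pkl","rb"))["wrist"];im=w["image"].astype(int)
r,g,b=im[...,0],im[...,1],im[...,2]
m=(b-g>25)&(b-r>25);m[:100]=0;m[168:]=0;m[:,:220]=0;m[:,310:]=0
ys,xs=np.nonzero(m);print(len(xs),xs.min(),xs.max(),ys.min(),ys.max())
for v in range(108,168,5):
    x=np.nonzero(m[v])[0];print(v,x[x<245],x[x>245],end=' | ')
print()
for u in range(228,298,8):
    y=np.nonzero(m[:,u])[0];print(u,y[:4],end=' | ')
c=cv2.resize(w["image"][102:177,205:315,::-1],(770,525),interpolation=cv2.INTER_CUBIC)
cv2.imwrite("pics/crop5.png",c)
```

```text
427 231 296 110 167
108 [] [] | 113 [231 232] [294 295 296] | 118 [231 232] [295 296] | 123 [231 232] [294 295 296] | 128 [231 232] [294 295 296] | 133 [231 232] [294 295 296] | 138 [231 232] [294 295 296] | 143 [232 233] [294 295] | 148 [232 233] [294 295] | 153 [231 232 233] [294 295] | 158 [231 232 233] [293 294] | 163 [232 233] [294] | 
228 [] | 236 [111 112] | 244 [111 112] | 252 [110 111 112] | 260 [110 111 112] | 268 [110 111 112] | 276 [110 111 112] | 284 [110 111 112] | 292 [110 111 112] |
```

View pics/crop5.png

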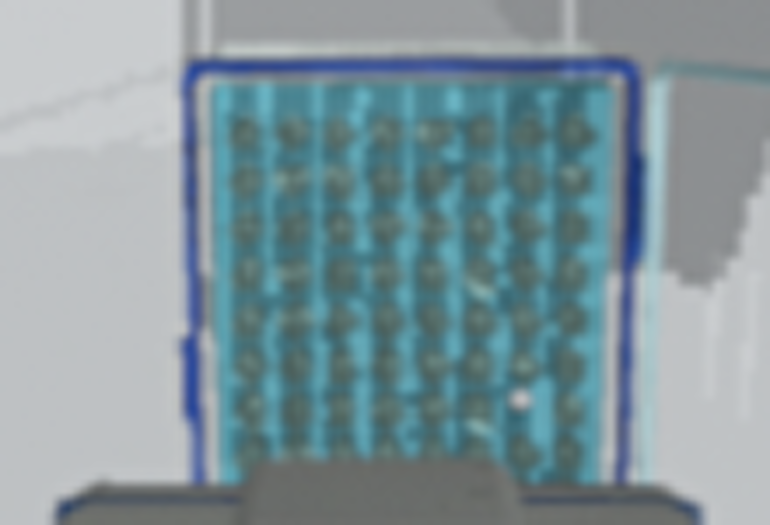

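```bash
python3 - <<'E'
import pickle,numpy as np
from h import *
np.set_printoptions(precision=4,suppress=True)
w=pickle.load(open("c5.pkl","rb"))["wrist"];k=.64
T=np.array([.5232,-.3757,.3716]);a=2*np.arctan2(.7381,.6747);X=np.array([np.cos(a),np.sin(a)]);Y=np.array([np.sin(a),-np.cos(a)])
f=lambda p:[(p[:2]-T[:2])@X,(p[:2]-T[:2])@Y]
print("tool x deg",np.degrees(a))
F=onz(w,239.7,120.4,.0745);B=onz(w,286.4,120.2,.0745);print("tips",F,B,np.linalg.norm(F-B),"ang",np.degrees(np.arctan2(*(B-F)[1::-1])),"mid in tool",f((F+B)/2))
# rim: edges u 231(outer left),296 top v 110..112
L=onz(w,231.7,115,.072);R=onz(w,295.2,115,.072);U=onz(w,262,111,.072);print("rim mid",f((L+R)/2),np.linalg.norm(L-R),"left rim",f(U))
print("button",f(onz(w,405*k-.2,513*k-.2,T[2]+.0268)))
for u in(329,481):print("head",f(onz(w,u*k-.2,290*k-.2,T[2]-.177+.05)))
E
python3 - <<'E'
import pickle,cv2,sys
sys.path.insert(0,".")
from h import *
c=pickle.load(open("c5.pkl","rb"))
a=np.radians(95.1);X=np.array([np.cos(a),np.sin(a),0]);Y=np.array([np.sin(a),-np.cos(a),0])
T=np.array([.5232,-.3757,.3716]);print([np.round(proj(c[n],T-[0,0,.177]+Y*s*.0315),1).tolist() for n in("scene","top") for s in(-1,1)])
E
```

```text
tool x deg 95.13889715077525
tips [ 0.4939 -0.3346  0.0745] [ 0.5555 -0.3288  0.0745] 0.061900070452814135 ang 5.347747192234969 mid in tool [np.float64(0.04370507842042383), np.float64(0.005407836483319337)]
rim mid [np.float64(0.05035600599886772), np.float64(0.0059471011654078166)] 0.0842305465001546 left rim [np.float64(0.0554982491914468), np.float64(0.004010383837292936)]
button [np.float64(-0.0018512101051291218), np.float64(-0.00041908613737883627)]
head [np.float64(0.00571278177419291), np.float64(-0.04089058647917)]
head [np.float64(0.005680609799380518), np.float64(0.04048583190100907)]
[[[335.5, 251.0]], [[349.9, 239.9]], [[353.4, 187.3]], [[351.1, 169.1]]]
```

Run:
```python
import pickle,numpy as np
from h import *
np.set_printoptions(precision=4,suppress=True)
w=pickle.load(open("c5.pkl","rb"))["wrist"];k=.64
T=np.array([.5232,-.3757,.3716]);a=2*np.arctan2(.7381,.6747);X=np.array([np.cos(a),np.sin(a)]);Y=np.array([np.sin(a),-np.cos(a)])
f=lambda p:[(p[:2]-T[:2])@X,(p[:2]-T[:2])@Y]
for h in(.018,.022,.03,.058):
  for u in (225,290): print(h,f(onz(w,u,171,T[2]-.177+h)))
print("hook end",f(onz(w,258,102+460/7,T[2]-.177+.155)),f(onz(w,258,102+460/7,T[2]-.177+.14)))
print(w["image"][160:186:1,228].tolist())
# top view: predicted head centre & button vs image
```

```text
0.018 [np.float64(0.009912120591121024), np.float64(-0.03182615148370153)]
0.018 [np.float64(0.009886097357576897), np.float64(0.028723109456877095)]
0.022 [np.float64(0.01093769421002028), np.float64(-0.03137440650487877)]
0.022 [np.float64(0.010912046949812834), np.float64(0.028300062775844955)]
0.03 [np.float64(0.012988841447818783), np.float64(-0.030470916547233155)]
0.03 [np.float64(0.012963946134284598), np.float64(0.02745396941378067)]
0.058 [np.float64(0.0201678567801135), np.float64(-0.02730870169547367)]
0.058 [np.float64(0.020145593279935828), np.float64(0.024492642646555665)]
hook end [np.float64(0.046618522819022144), np.float64(-0.0008221665792798378)] [np.float64(0.042942128080281), np.float64(-0.0008504619710155115)]
[[191, 194, 196], [191, 194, 195], [191, 194, 196], [190, 193, 196], [190, 193, 195], [190, 193, 195], [190, 194, 195], [190, 193, 195], [191, 194, 196], [193, 196, 198], [184, 188, 190], [128, 130, 130], [94, 97, 98], [82, 90, 99], [100, 105, 105], [109, 111, 107], [110, 113, 109], [110, 113, 110], [109, 112, 110], [112, 115, 112], [122, 125, 121], [140, 142, 140], [151, 154, 151], [153, 157, 155], [152, 155, 151], [140, 144, 141]]
```

servo_tool(rows=[[0,0,0,0.47,0.07,0,1.5],[0,0,0,1,0.1,0,1.5],[0,0,0,1,0.1,0,1.5],[0,0,0,1,0.1,0,1.5],[0,0,0,0.7,0.1,0,1.5],[0,0,0,0.3,0.1,0.6,1.5],[0,0,0,0,0,1.5,1.5],[0,0,0,0,0,2,1.5],[0,0,0,0,0,2,1.5],[0,0,0,0,0,1,1.5],[0,0,0,0,0,0,1.5],[0,0,0,0,0,0,1.5]])

```text
clock: 10.27
tcp_pos: [0.5247, -0.3319, 0.3001]
tcp_rot: [-0.0, 0.675, 0.738, -0.0]
wrist_force: [0.1, -0.4, -1.8]
gripper_width: 0.0275
gripper_force: 59.3
```

```bash
python3 snap.py c6 wrist scene top
python3 - <<'E'
import pickle,cv2,numpy as np
from station import robot
from h import *
from scipy.spatial.transform import Rotation as R
C=pickle.load(open("c6.pkl","rb"));st=robot.state()
M=R.from_quat(st["tcp_rot"][[1,2,3,0]]).as_matrix()
for n in("scene","top"):
    print(n,"noz",np.round(proj(C[n],[st["tcp_pos"]+M@[-.001,s*.0315,.177] for s in(-1,1)]),1).tolist(),"tips",np.round(proj(C[n],[[.4939,-.3346,.0745],[.5555,-.3288,.0745]]),1).tolist())
def cr(n,u,v,w,h,W,H): return cv2.resize(C[n]["image"][v:v+h,u:u+w,::-1],(W,H),interpolation=cv2.INTER_CUBIC)
a=np.vstack([np.hstack([cr("scene",300,215,80,60,400,300),cr("top",320,145,64,48,400,300)]),
 np.hstack([cr("wrist",200,60,120,90,400,300),cr("wrist",200,100,120,90,400,300)])])
cv2.imwrite("pics/crop6.png",a)
E
```

```text
clock 10.4167
joints [-0.5828  0.3704  1.3741  0.0001  1.3942 -0.6707]
tcp_pos [ 0.5252 -0.3324  0.3018]
tcp_rot [0.0014 0.6753 0.7375 0.0003]
wrist_force [ 0.3848 -0.3415 -1.7176]
gripper_width 0.02721651882957395
gripper_force 59.33578312397003
scene noz [[322.1, 258.7], [336.0, 248.0]] tips [[319.5, 270.0], [332.8, 259.4]]
top noz [[337.8, 189.3], [335.6, 171.8]] tips [[335.2, 191.1], [333.0, 174.4]]
```

View pics/crop6.png

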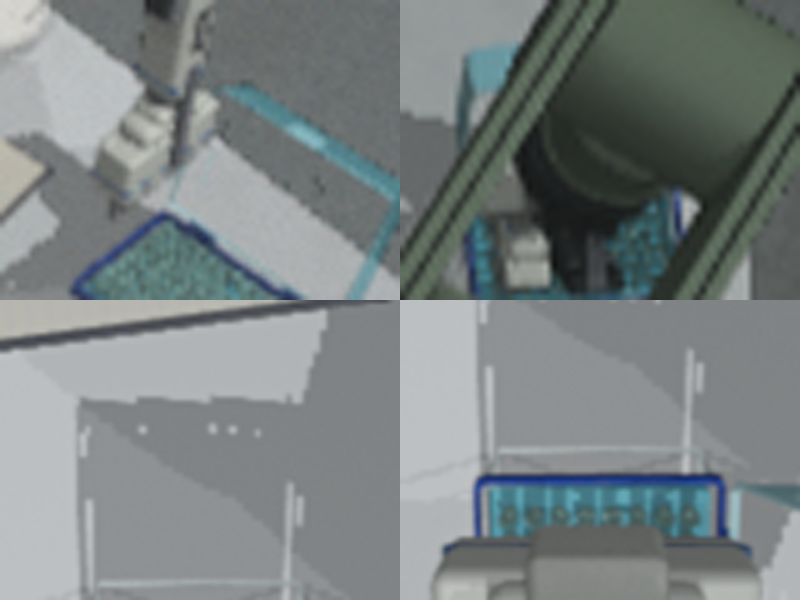

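Run:
```python
import pickle,numpy as np
from h import *
from scipy.spatial.transform import Rotation as R
from station import robot
np.set_printoptions(precision=4,suppress=True)
st=robot.state();w=pickle.load(open("c6.pkl","rb"))["wrist"]
M=R.from_quat(st["tcp_rot"][[1,2,3,0]]).as_matrix();T=st["tcp_pos"];W=w["world_from_camera"]
print(T,M[:,2],"camera offset in tool",M.T@(W[:3,3]-T))
for p in [(232.05,164.75),(286.7,164.5)]:
    q=onz(w,*p,.0745);print(q,M.T@(q-T))
im=w["image"]
# symmetric bounds of head and rim, across rows
g=im.astype(int)
for v in (182,186,190): print(v,im[v,205:225].sum(1)//3,im[v,295:318].sum(1)//3)
for u in (222,225,228,290,294): print(u,(im[160:184,u].sum(1)//3))
print(im[164,222:300].sum(1)//3)
```

```text
[ 0.5252 -0.3324  0.3018] [ 0.0025 -0.0016 -1.    ] camera offset in tool [ 0.0813 -0.0005 -0.1167]
[ 0.494  -0.3348  0.0745] [ 0.0007 -0.0318  0.2272]
[ 0.5566 -0.3289  0.0745] [0.0011 0.031  0.2274]
182 [180 180 181 179 169 136 123 133 142 144 144 144 144 144 144 144 144 144
 144 144] [130 130 131 130 130 130 130 130 130 129 128 127 142 170 183 183 182 182
 181 181 181 181 181]
186 [179 180 179 171 146 147 164 178 187 190 190 188 187 188 188 185 179 178
 181 180] [179 180 179 179 179 179 179 179 179 178 175 172 165 163 184 184 181 181
 182 182 182 181 181]
190 [179 179 180 174 156 146 163 178 187 186 180 179 178 179 179 179 179 180
 180 179] [181 181 180 181 181 181 180 180 180 179 176 171 165 169 185 184 181 181
 184 190 189 182 181]
222 [110 110 113 116 118 115 115 120 123 130 125  99  89  82  95 100 100 101
 101 102 112 128 144 158]
225 [153 154 156 154 155 157 162 163 160 158 146 105  89  82  93 100 100 100
 100 102 112 128 143 155]
228 [134 133 135 134 129 127 127 128 131 132 126 100  88  81  94 100 100 100
 100 103 112 128 140 144]
290 [136 129 127 124 119 113 113 120 127 129 121  92  86  80  93  97  98  96
  97  98 104 117 129 139]
294 [120 121 120 119 116 116 116 114 115 115 108  87  87  79  92  97  97  97
  97  97 104 116 130 144]
[118  81 121 155 128 113 129 125  99  90 102 101  95 107 116  95  82  85
  94  96  94 100 116  99  88 103 108 100 103 114 106  98 102 103 101 104
 110 118 117 120 107  98  98 102 114 121 110  91  91  96  94  99 110  93
  81  81  88  93  89  92 105 104  88  93 106 102  89  99 119 127 129 129
 116  81  78 104 140 167]
```

Run:
```python
import pickle,numpy as np,cv2
from h import *
from station import robot,eyes
np.set_printoptions(precision=4,suppress=True)
L=lambda k:pickle.load(open(k+".pkl","rb"))["wrist"]
def blob(w,near):
    im=w["image"].astype(int);m=((im[...,2]-im[...,0]>40)).astype(np.uint8)
    n,l,s,c=cv2.connectedComponentsWithStats(m)
    ok=[i for i in range(1,n) if s[i,4]>60 and np.hypot(*(c[i]-near))<25]
    i=max(ok,key=lambda i:s[i,4]);return c[i],s[i]
k=.64;O={}
for n,p in [("c1",(307,234)),("c2",(265,209)),("c3",(260,328)),("c5",(259,328)),("c6",(259,328))]:
    O[n],s=blob(L(n),p);print(n,O[n],s)
P,e=tri([(L(n),*O[n]) for n in("c1","c2","c3")]);print(P,e)
P2,e=tri([(L(n),*O[n]) for n in("c1","c3")]);print(P2,e)
a=np.radians(63.8);X=np.array([np.cos(a),np.sin(a)]);Y=np.array([np.sin(a),-np.cos(a)])
for p in(P,P2):d=p[:2]-[.6036,.2839];print(d@X,d@Y)
for _ in range(3):
    c=eyes.capture("wrist");st=robot.state();print(st["tcp_pos"],st["tcp_rot"],c["world_from_camera"][:3,3])
```

```text
c1 [307.4578 234.4322] [297 224  22  22 391]
c2 [264.8173 210.7548] [254 200  23  23 416]
c3 [260.262  329.0374] [ 238  307   45   46 1603]
c5 [258.304  328.1569] [ 236  306   46   45 1612]
c6 [258.298  328.0574] [ 236  306   46   45 1584]
[0.6029 0.2834 0.2454] [np.float64(0.00052628133072677), np.float64(0.00026682323969980185), np.float64(0.0003649656103495431)]
[0.6027 0.2832 0.2452] [np.float64(0.0004295923714974105), np.float64(0.0004295923714974871)]
-0.0007718011088108998 -0.0003881911454715092
-0.0010127950868005899 -0.0004790329177126296
[ 0.5251 -0.3323  0.3017] [0.0014 0.6753 0.7375 0.0002] [ 0.5175 -0.2515  0.4198]
[ 0.525  -0.3323  0.3015] [0.0011 0.6753 0.7375 0.0002] [ 0.5174 -0.2515  0.4198]
[ 0.5249 -0.3322  0.3013] [0.0009 0.6753 0.7375 0.0002] [ 0.5173 -0.2514  0.4196]
```

servo_tool(rows=[[0,0,-0.004,0.2,0,0,1.5],[0,0,0,0,0,0.4,1.5],[0,0,0,0,0,0.6,1.5],[0,0,0,0,0,0.6,1.5],[0,0,0,0,0,0.6,1.5],[0,0,0,0,0,0.6,1.5],[0,0,0,0,0,0.6,1.5],[0,0,0,0,0,0.3,1.5],[0,0,0,0,0,0.2,1.5],[0,0,0,0,0,0,1.5],[0,0,0,0,0,0,1.5],[0,0,0,0,0,0,1.5]])

```text
clock: 11.57
tcp_pos: [0.5246, -0.3301, 0.2616]
tcp_rot: [0.0, 0.674, 0.739, 0.0]
wrist_force: [-0.7, 0.6, -1.1]
gripper_width: 0.0276
gripper_force: 59.4
```

Run:
```python
import pickle,numpy as np,cv2
from h import *
from snap import snap
from scipy.spatial.transform import Rotation as R
from station import robot
c=snap("c7",["wrist","scene"]);st=robot.state()
M=R.from_quat(st["tcp_rot"][[1,2,3,0]]).as_matrix();T=st["tcp_pos"];print(M[:,2])
w=c["wrist"];g=w["image"].astype(int).sum(2)//3
# expected tip pixels (world mid from c5/c6) and nozzle points
F,B=np.array([.494,-.3347,.0745]),np.array([.5560,-.3289,.0745])
print("tips in tool",M.T@(F-T),M.T@(B-T),"px",proj(w,[F,B]).tolist())
im=w["image"].astype(int);m=(im[...,2]-im[...,1]>25)&(im[...,2]-im[...,0]>25)
for u in range(230,296,8):
    y=np.nonzero(m[130:190,u])[0]+130;print(u,y[:8],end=" | ")
print();v=int(proj(w,[(F+B)/2])[0,1])
for k in range(v-8,v+6,2):print(k,g[k,222:300].tolist())
```

```text
clock 11.6667
joints [-0.5802  0.3874  1.4478  0.0001  1.3057 -0.6722]
tcp_pos [ 0.5246 -0.3301  0.2617]
tcp_rot [0.0004 0.6738 0.7389 0.0001]
wrist_force [-0.5735  0.1287 -1.9376]
gripper_width 0.027119514850452688
gripper_force 59.37286913394928
[ 0.0007 -0.0004 -1.    ]
tips in tool [-0.0017 -0.031   0.1872] [-0.0016  0.0312  0.1872] px [[228.6958652522898, 174.76750228062025], [289.04995942836734, 174.70669854486388]]
230 [161 162 163 164] | 238 [161 162 163 164] | 246 [161 162 163 164] | 254 [161 162 163 164] | 262 [161 162 163 164] | 270 [161 162 163 164] | 278 [161 162 163 164] | 286 [161 162 163 164] | 294 [161 162 163 164] | 
166 [131, 114, 138, 144, 135, 112, 104, 105, 105, 120, 142, 137, 112, 105, 105, 105, 105, 105, 106, 119, 130, 112, 102, 103, 103, 103, 116, 133, 127, 111, 107, 104, 104, 103, 104, 117, 135, 131, 110, 102, 104, 103, 103, 115, 134, 138, 129, 109, 102, 103, 103, 104, 116, 135, 132, 109, 102, 101, 100, 101, 104, 114, 127, 122, 99, 90, 91, 91, 91, 101, 118, 120, 119, 122, 130, 127, 104, 70]
168 [124, 111, 137, 140, 131, 111, 104, 104, 106, 119, 141, 137, 112
[... 1246 characters left out ...]
, 90, 91, 89]
176 [97, 96, 96, 97, 96, 96, 97, 96, 97, 97, 97, 96, 97, 97, 97, 95, 89, 85, 89, 96, 100, 99, 99, 100, 100, 99, 99, 100, 101, 98, 99, 100, 101, 100, 98, 99, 99, 99, 98, 100, 99, 99, 98, 99, 100, 100, 99, 99, 99, 99, 99, 99, 100, 99, 97, 96, 97, 99, 95, 94, 94, 94, 94, 94, 95, 94, 94, 93, 93, 95, 94, 94, 94, 95, 93, 93, 94, 94]
178 [98, 96, 96, 96, 95, 95, 94, 96, 97, 97, 98, 97, 98, 97, 97, 94, 92, 102, 114, 124, 126, 125, 125, 126, 126, 123, 123, 125, 124, 123, 123, 122, 124, 123, 122, 123, 122, 123, 122, 121, 123, 122, 122, 122, 121, 122, 123, 122, 123, 122, 121, 121, 122, 121, 121, 121, 119, 112, 98, 93, 93, 93, 94, 94, 94, 95, 95, 95, 95, 94, 94, 94, 95, 94, 94, 94, 95, 95]
```

Run:
```python
import pickle,numpy as np
from h import *
w=pickle.load(open("c7.pkl","rb"))["wrist"];T=np.array([.5246,-.3301,.2617]);a=2*np.arctan2(.7389,.6738)
X=np.array([np.cos(a),np.sin(a)]);Y=np.array([np.sin(a),-np.cos(a)])
p=onz(w,262,162.5,.072)[:2]-T[:2];print(p@X,p@Y)
s=pickle.load(open("c7.pkl","rb"))["scene"]
# front nozzle: dark pixels below head in scene
q=proj(s,np.r_[T[:2]+X*-.0011-Y*.0315,T[2]-.177])[0];print(q)
u,v=int(round(q[0])),int(round(q[1]))
print((s["image"][v-8:v+7,u-6:u+7].astype(int).sum(2)//3))
```

```text
0.010593346161076454 0.0034492912747227933
[319.68110734 267.6763046 ]
[[118 116 114 100  93  99 100 102 116 144 157 152 146]
 [119 117 116 106 103  97  95  98 121 148 157 155 151]
 [120 119 115 113 111 104  97  96 101 126 140 147 129]
 [119 118 118 117 115 106  98 105 110 129 126 111  90]
 [120 118 116 119 119 107  76  94 114 130 106  77  92]
 [116 117 119 119 116  97  73  77  85  95  92 109 115]
 [118 118 118 119 113  92  74  80  76  90 110 117 124]
 [118 123 117 113  96  90  76  80  93 112 125 107 105]
 [120 118 115  98  83  80  92 116 119 115 126 105  98]
 [118 112 104  87  79  97 111 128 128 102 107 102 114]
 [114 100  87  74  81 110 116 110 108 109 120 114 121]
 [106  82  86  95  96 109 113 111 104 105 127 116 114]
 [ 87  76  91 106 100  99 106 108 104 104 108 107 119]
 [ 78  63  78  91  92  97  97  95 112 108 101 116 121]
 [112  90  65  69  84  93  94  94 105 103 115 116 112]]
```

servo_tool(rows=[[0,0,0,0,0.03,0,1.5],[0,0,0,0,0,0,1.5],[0,0,0,0,0,0,1.5],[0,0,0,0,0,0,1.5],[0,0,0,0,0,0,1.5],[0,0,0,0,0,0,1.5]])

```text
clock: 12.17
tcp_pos: [0.5248, -0.33, 0.2613]
tcp_rot: [-0.0, 0.674, 0.739, 0.0]
wrist_force: [0.0, -0.5, -1.2]
gripper_width: 0.0274
gripper_force: 59.4
```

```bash
python3 -c "
from station import robot
s=robot.state();print(s['tcp_pos'],s['gripper_force'],abs(s['dq']).max());print(robot.job_done())"
```

```text
[ 0.52477185 -0.32995583  0.26125654] 59.37273144721985 0.0008483606376775428
the job is handed in; nothing more can be done
None
```

I handed the job in at 12.2 s of robot time, with the eight-channel pipette held upright and still over the leftmost tip column; I measured the nozzles about 1 cm above the tips and lined up to about 1 mm, but the judged result was not shown to me.

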